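# Sort out the mixed-up jar lids

## Robot

A 7-joint arm with a two-finger parallel gripper is mounted at the origin on a cart in front of the work surface, level with it; the furniture and walls round the work are solid. World frame = base frame: x ahead of the robot, y to its left, z up, the work surface at z = 0. Lengths are in m, angles in rad, forces in N, time in s.
With the tool pointing down it reaches from about 0.425 to 0.875 m from the base axis. Payload 8.4 kg.
Tool frame: the origin (TCP) lies midway between the tips of the shut fingers; the grasp point (between the pads) lies 19 mm behind it (grasp_offset is the distance from the TCP to the grasp point, in m); z points along the fingers, y is the line along which they close (so a half turn about z gives the same grasp; the last joint's range is limited). The gripper opens to 87 mm and grips with 3 to 60 N. Pads are 19 mm wide; open, the fingers measure 117 mm over their backs; the gripper's body (75 mm by 190 mm) begins 51 mm behind the grasp point.
Start: joints at [-1.205, 0.333, 0.04, 1.465, -0.013, 1.343, -0.059], TCP at [0.291, 0.581, 0.223] pointing down, gripper open.
Joint ranges: [-2.58, 2.58], [-0.38, 2.09], [-1.3, 1.39], [0.25, 2.4], [-1.5, 4.64], [0.08, 2.09], [-2.65, 2.65]. Speed limits (rad/s): [2.22, 2.22, 2.79, 2.79, 3.14, 3.14, 3.14].

## Interface

Orientations are given as a rotation vector (axis times angle).
In Python, from bench import sense, capture, get_calibration, job_done, grasp_offset gives the robot as it stands.
- The arm moves only by the tool carry_out, never from a script. Its argument "targets" is text: rows parted by semicolons, each of 7 numbers parted by spaces: the shift along the tool's x, y, z scaled (see below), then the turn, a rotation vector about the tool's x, y, z scaled (see below), then the opening, from 0 (shut) to 1 (fully open). In form: tx ty tz rx ry rz hand; .... A call has 1 to 12 rows; each row shifts and turns the commanded pose from where the row before left it, along the tool's axes as they then stand; what a row does not reach is not made up. The controller multiplies each number of a shift by 0.2 m and each number of a turn by 60 degrees. A row lasts 1/12 s, in which the tool goes at most 41.7 mm and 7.16 degrees, less where a joint would pass 70% of its speed; a pose out of reach is approached as far as the arm can. A call with a number of a shift or a turn outside -1 to 1 is refused whole. A call with a gripper value outside its range is refused whole. The fingers move at their own pace and stop on an object; "newtons" is the grip in N (left out, the last holds). Time passes only in rows, so rows that do not move let the fingers close. It gives the time, the measured TCP pose, the force, the opening and the grip force at its end, in the units of the state.
- sense(): the state, without advancing time (a new reading comes with each control period).
- capture(name): name is "side" or "top" or "wrist"; returns the picture (384x512x3 uint8, red, green, blue); there is no depth.
- get_calibration(name): a dict with "vertical_fov" (degrees; the focal length in pixels is half the picture's height over the tangent of half this angle, whatever the lens; pixels are square), "cx", "cy" (the principal point, pixels), "k1" (the pictures are not rectified: a ray, as slopes to the right and down, at radius r is drawn at 1 + k1 r^2 times it, then the intrinsics apply), "extrinsics" (4x4, takes a point from camera to world coordinates). Camera axes: x right, y down, z forward; pixel columns grow to the right and rows downward; lengths in m; the calibration is good to about 2 mm. A picture is of the moment at which its call begins: read the wrist's pose just before it. get_calibration takes no time and is no camera call; for the wrist camera it gives the pose at the moment of the call.
- job_done(): hands the job in; it is judged then, once.
The state is a dict: "t": time; "q": joint angles; "dq": joint speeds; "joint_efforts": joint torques, N m; "ee_pos": TCP position; "eef_rot": TCP orientation; "wrist_force": force on the tool from outside, world axes, zero at the start; "ft_torque": the same for the moment, N m; "grip_width": opening from 0.0 (shut) to 1.0 (fully open); "grasp_force": force on a finger pad.
Only numpy, scipy, OpenCV 4.12 (cv2) and the standard library are available. Lean on these libraries where they do the work, as an engineer would, in place of code of your own. Each camera call takes 0.05 s, during which the arm holds its last target. There are 200 camera calls.

## Task

The wooden lids of the three white storage jars have been mixed up, so that each jar wears the lid of another. Put every lid back on its own jar - the smallest on the tall narrow-necked jar, the middle one on the middle jar, the largest on the low wide-mouthed jar - with its plug down in the mouth and its plate flat on the collar, parking a lid on the coaster or another clear spot on the way. Keep the lids right way up, leave the jars standing where they are and do not disturb the timer, the jug or the mug.

Things in the scene. Friction and masses are not known exactly. Their poses are not given: they have to be found in the camera images.
- lid_small: The smallest wooden lid, plate 84 mm across. Origin: centre of the plug's underside, z up. Upwards from it: plug 50 mm across, 12 mm high (lower 6 mm bevelled in by 5 mm), plate 10 mm thick (z 12 to 22), upright round knob 30 mm across (z 22 to 48), gripped from above. About 90 g. Starts on the middle jar, plate on the collar, plug loose in the mouth.
- lid_middle: The middle-sized wooden lid, plate 100 mm across. Origin: centre of the plug's underside, z up. Upwards from it: plug 66 mm across, 12 mm high (lower 6 mm bevelled in by 5 mm), plate 10 mm thick (z 12 to 22), upright round knob 30 mm across (z 22 to 48), gripped from above. About 90 g. Starts on the low jar, plate on the collar, plug loose in the mouth.
- lid_large: The largest wooden lid, plate 116 mm across. Origin: centre of the plug's underside, z up. Upwards from it: plug 82 mm across, 12 mm high (lower 6 mm bevelled in by 5 mm), plate 10 mm thick (z 12 to 22), upright round knob 30 mm across (z 22 to 48), gripped from above. About 90 g. Starts on the tall jar, its plug perched on top of the collar, too wide for the mouth.
- jar_tall: The tallest, narrow-necked white stoneware jar, 110 mm high, body 110 mm across; straight collar 68 mm outside, mouth 56 mm inside. Origin: centre of its underside, z up. About 0.9 kg, loose. The smallest lid belongs to it: seated, the lid's origin is on the jar's axis 98 mm above the jar's origin, with 3 mm of play round the plug.
- jar_middle: The middle-sized white stoneware jar, 90 mm high, body 110 mm across; straight collar 84 mm outside, mouth 72 mm inside. Origin: centre of its underside, z up. About 0.9 kg, loose. The middle-sized lid belongs to it: seated, the lid's origin is on the jar's axis 78 mm above the jar's origin, with 3 mm of play round the plug.
- jar_low: The lowest, wide-mouthed white stoneware jar, 70 mm high, body 110 mm across; straight collar 100 mm outside, mouth 88 mm inside. Origin: centre of its underside, z up. About 0.9 kg, loose. The largest lid belongs to it: seated, the lid's origin is on the jar's axis 58 mm above the jar's origin, with 3 mm of play round the plug.
- coaster: A pale round flat wooden coaster, 94 mm across, 9 mm thick, lying loose on a free spot of the worktop among the jars; a lid can be parked on it. Origin: centre of its underside; it may be moved.
- timer: Bystander: a wind-up kitchen timer, 61 mm across, 60 mm high, loose. Origin: centre of its underside.
- jug: Bystander: a small white milk jug, about 65 x 92 mm and 78 mm high, loose. Origin: near the centre of its underside.
- mug: Bystander: a white mug with a handle, about 90 x 119 mm and 84 mm high, loose. Origin: near the centre of its underside.
There are look-alikes about, which are no part of the job. What is shaped like the lid_middle but pink is not meant.

How it is judged:
By the outcome, as a careful person would: the job done as asked, in the order asked, and still so for the second after the job is handed in, with the robot touching nothing.
It also fails if it takes over 104 s, if anything falls off the work surface, if the arm or the gripper's body presses on something with over 40 N, if the wrist force passes 120 N, or if a joint passes its speed limit or range.

## Working session

There is one attempt and no reset: what is moved stays moved. The work goes in short steps, Python scripts to look and compute and a tool call to move; the robot and the scene stay as the last step left them, time stands still between calls to the robot, and variables do not carry over. Pictures are saved under pics/ and viewed, at most 14 in all, crops included, and the job is handed in when it is done.

Besides the shell and the picture viewer there is one more tool, called as a command line: name --argument value ..., lists and objects as JSON in quotes. carry_out: Moves the arm, as the interface text tells. Its arguments: {"type":"object","properties":{"targets":{"type":"string"},"newtons":{"type":"number"}},"required":["targets"]}

```bash
mkdir -p pics; cat > h.py <<'E'
import numpy as np, cv2
from bench import sense, capture, get_calibration, job_done, grasp_offset
def ray(c,u,v):
    h=384; f=h/2/np.tan(np.radians(c["vertical_fov"])/2)
    K=np.array([[f,0,c["cx"]],[0,f,c["cy"]],[0,0,1]]);d=np.array([c["k1"],0,0,0,0.])
    p=cv2.undistortPoints(np.array([[[u,v]]],float),K,d)[0,0]
    T=np.array(c["extrinsics"]);return T[:3,3],T[:3,:3]@np.array([p[0],p[1],1])
def onz(c,u,v,z):
    o,d=ray(c,u,v);return o+d*(z-o[2])/d[2]
def proj(c,P):
    h=384; f=h/2/np.tan(np.radians(c["vertical_fov"])/2)
    T=np.linalg.inv(np.array(c["extrinsics"]));p=T[:3,:3]@np.array(P)+T[:3,3];p=p[:2]/p[2]
    return p*(1+c["k1"]*(p@p))*f+[c["cx"],c["cy"]]
E
python3 - <<'E'
from h import *
s=sense();print(s["t"],s["ee_pos"],s["eef_rot"],s["grip_width"],grasp_offset)
for n in("top","side"):
    im=capture(n);cv2.imwrite(f"pics/{n}0.png",cv2.resize(im[:,:,::-1],(800,600),interpolation=cv2.INTER_CUBIC));np.save(n+"0.npy",im)
    c=get_calibration(n);print(n,c)
E
```

```text
0.0 [0.29119534 0.58061187 0.22168026] [-7.23557383e-01 -3.05687899e+00  2.48362709e-03] 0.9963684341538359 0.0187
top {'vertical_fov': 56.543340034446096, 'cx': 256.5591387693489, 'cy': 186.28142015073865, 'k1': -0.029138466299466287, 'extrinsics': array([[ 0.0061954 , -0.98246022,  0.18636933,  0.19897996],
       [-0.99990928, -0.00831551, -0.01059631,  0.18106734],
       [ 0.01196021, -0.18628678, -0.98242261,  1.66061884],
       [ 0.        ,  0.        ,  0.        ,  1.        ]])}
side {'vertical_fov': 50.0271153712901, 'cx': 260.6008099668064, 'cy': 194.71964596541608, 'k1': -0.14201589499551756, 'extrinsics': array([[-0.99868851,  0.02879372, -0.04233411,  0.58581039],
       [ 0.05052555,  0.42068699, -0.90579778,  1.56637588],
       [-0.00827188, -0.90674879, -0.42159009,  0.74296936],
       [ 0.        ,  0.        ,  0.        ,  1.        ]])}
```

View pics/top0.png

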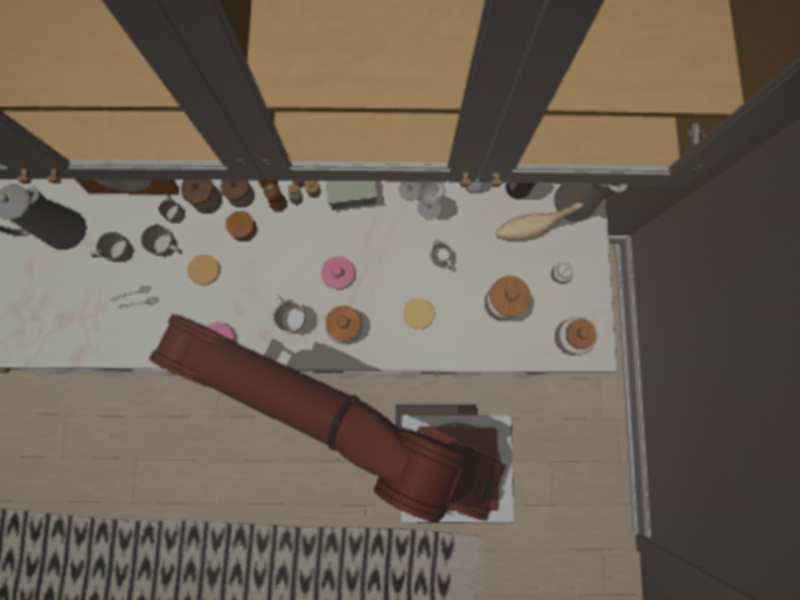

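View pics/side0.png

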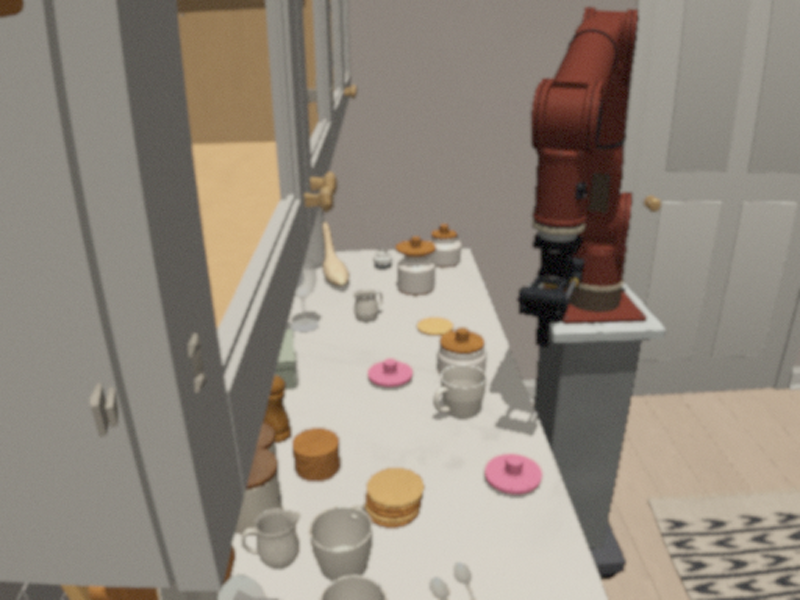

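The top view shows three lidded jars: (343,323), (510,296) and (578,335) in 800×600 pixels. The coaster is at (419,314), jug (443,255), timer (562,272) and mug (292,318). The side view confirms the heights: low jar on the left (+y), tall in the middle, middle jar at the far right. The pink lids are decoys.

```bash
python3 - <<'E'
from h import *
im=np.load("top0.npy");c=get_calibration("top")
hsv=cv2.cvtColor(im,cv2.COLOR_RGB2HSV)
m=((hsv[...,1]>110)&(hsv[...,2]>60)&(hsv[...,0]<30)).astype(np.uint8)
n,l,st,ce=cv2.connectedComponentsWithStats(m)
for i in range(1,n):
    x,y,w,h,a=st[i]
    if a>80 and 180<y<230 and x>200:
        print(st[i],ce[i],[onz(c,*ce[i],z)[:2].round(4) for z in(.009,.08,.1,.132)])
s=sense();R=cv2.Rodrigues(s["eef_rot"])[0];print(R.round(3))
w=get_calibration("wrist");T=np.array(w["extrinsics"])
print("cam in tool",(R.T@(T[:3,3]-s["ee_pos"])).round(4),(R.T@T[:3,:3]).round(3),w["vertical_fov"],w["k1"],w["cx"],w["cy"])
for n_,uv in(("jug",(443,255)),("timer",(562,272)),("mug",(292,318))):
    print(n_,onz(c,uv[0]*.64,uv[1]*.64,.06).round(3))
E
```

```text
[209 196  21  22 342] [219.32163743 206.38304094] [array([0.4156, 0.336 ]), array([0.4063, 0.3294]), array([0.4037, 0.3275]), array([0.3995, 0.3245])]
[363 205  18  17 235] [371.75319149 213.16170213] [array([ 0.3889, -0.3762]), array([ 0.3808, -0.3522]), array([ 0.3785, -0.3455]), array([ 0.3748, -0.3347])]
[[-0.894  0.448 -0.001]
 [ 0.448  0.894 -0.001]
 [-0.    -0.001 -1.   ]]
cam in tool [ 0.0769  0.     -0.1613] [[-0.    -0.961 -0.275]
 [ 1.     0.    -0.002]
 [ 0.002 -0.275  0.961]] 68.91194196190187 0.005044645676163499 260.23183208686225 193.45077964190367
jug [0.612 0.04  0.06 ]
timer [ 0.564 -0.312  0.06 ]
mug [0.421 0.478 0.06 ]
```

carry_out --targets "0 0 -.033 0 0 .1174 1;0 0 -.033 0 0 .1174 1;0 0 -.033 0 0 .1174 1;0 0 -.033 0 0 .1174 1;0 0 -.033 0 0 .1174 1;0 0 -.033 0 0 .1174 1;0 0 -.033 0 0 .1174 1;0 0 -.033 0 0 .1174 1;0 0 -.033 0 0 .1174 1;0 .2 0 0 0 0 1;0 .2 0 0 0 0 1;0 .2 0 0 0 0 1"

```text
t: 1.1
ee_pos: [0.4119, 0.5813, 0.282]
eef_rot: [-2.219, -2.223, -0.0]
wrist_force: [0.8, 0.4, 0.6]
grip_width: 0.999
grasp_force: 0.0
```

carry_out --targets "-.18 .1 0 0 0 0 1;-.2 0 0 0 0 0 1;-.2 0 0 0 0 0 1;-.2 0 0 0 0 0 1;-.2 0 0 0 0 0 1;-.2 0 0 0 0 0 1;-.2 0 0 0 0 0 1;-.2 0 0 0 0 0 1;-.2 0 0 0 0 0 1;-.2 0 0 0 0 0 1;-.2 0 0 0 0 0 1;-.2 0 0 0 0 0 1"

```text
t: 2.1
ee_pos: [0.4305, 0.103, 0.2817]
eef_rot: [-2.222, -2.221, 0.0]
wrist_force: [1.3, 0.1, -0.3]
grip_width: 1.002
grasp_force: 0.0
```

carry_out --targets "-.2 0 0 0 0 0 1;-.2 0 0 0 0 0 1;-.2 0 0 0 0 0 1;-.2 0 0 0 0 0 1;-.2 0 0 0 0 0 1;-.2 0 0 0 0 0 1;-.2 0 0 0 0 0 1;0 0 0 0 0 0 1;0 0 0 0 0 0 1;0 0 0 0 0 0 1"

```text
t: 2.93
ee_pos: [0.4309, -0.1745, 0.2817]
eef_rot: [-2.222, -2.22, 0.0]
wrist_force: [0.5, 0.0, 0.8]
grip_width: 0.999
grasp_force: 0.0
```

```bash
python3 - <<'E'
from h import *
c=get_calibration("wrist");im=capture("wrist");np.save("w1.npy",im);np.save("w1c.npy",c,allow_pickle=True)
cv2.imwrite("pics/w1.png",cv2.resize(im[:,:,::-1],(800,600)))
for n,z in(("side",0),):pass
t=get_calibration("top")
print("tall lid",onz(t,326.4,189.5,.13),"coaster",onz(t,268.2,200.5,.009))
E
```

```text
tall lid [ 0.47760684 -0.14088129  0.13      ] coaster [0.44508976 0.10839925 0.009     ]
```

View pics/w1.png

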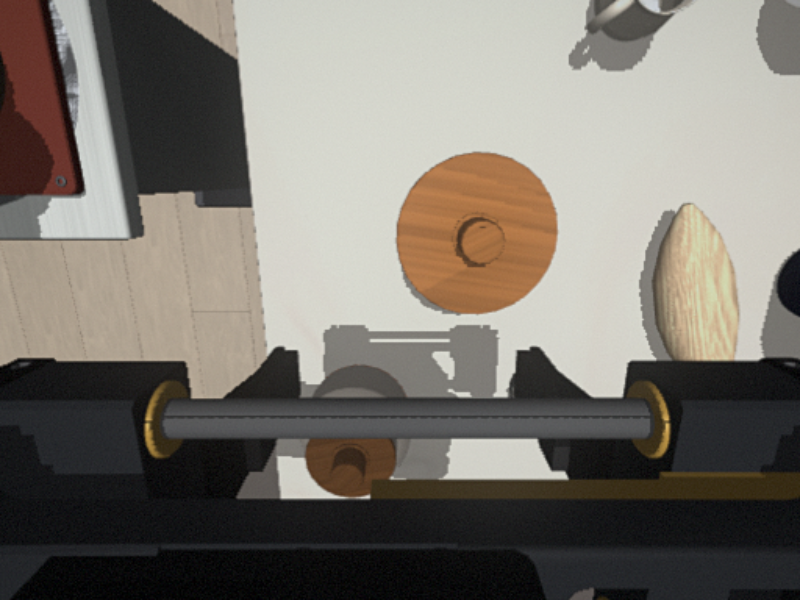

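The wrist view shows the large lid whole, plate at about (477,233) and knob at (480,242). The small lid on the middle jar is partly behind the gripper.

```bash
cat >> h.py <<'E'
def wood(im,mina=1500):
    hsv=cv2.cvtColor(im,cv2.COLOR_RGB2HSV)
    m=((hsv[...,1]>120)&(hsv[...,2]>70)&(hsv[...,0]<22)).astype(np.uint8)
    out=[]
    for k in cv2.findContours(m,cv2.RETR_EXTERNAL,cv2.CHAIN_APPROX_NONE)[0]:
        if cv2.contourArea(k)>mina:out.append(cv2.convexHull(k)[:,0].astype(float))
    return out
def circ(c,pts,z):  # fit circle to hull points cast on plane z
    P=np.array([onz(c,u,v,z)[:2] for u,v in pts])
    (x,y),r=cv2.minEnclosingCircle((P*1000).astype(np.float32))
    A=np.c_[2*P,np.ones(len(P))];s=np.linalg.lstsq(A,(P**2).sum(1),rcond=None)[0]
    return s[:2].round(4),round(float(np.sqrt(s[2]+s[:2]@s[:2])),4),(round(x,1),round(y,1),round(r,1))
E
python3 - <<'E'
from h import *
c=np.load("w1c.npy",allow_pickle=True).item();im=np.load("w1.npy")
for k in wood(im):
    if k[:,0].min()<200:continue
    print(k.mean(0),circ(c,k,.132))
print("knob",onz(c,482*.64,242*.64,.158))
s=sense();print(s["ee_pos"])
t=get_calibration("top");im=np.load("top0.npy");hsv=cv2.cvtColor(im,cv2.COLOR_RGB2HSV)
m=((hsv[...,1]>90)&(hsv[...,0]>15)&(hsv[...,0]<32)).astype(np.uint8);m[:,:250]=0;m[:,285:]=0;m[:190]=0;m[215:]=0
k=max(cv2.findContours(m,0,1)[0],key=cv2.contourArea)[:,0].astype(float);print("coaster",len(k),circ(t,k,.009))
E
```

```text
[304.97560976 149.48780488] (array([ 0.4784, -0.1395]), 0.0564, (478.3, -139.5, 56.6))
knob [ 0.47845356 -0.13952771  0.158     ]
[ 0.43102447 -0.17386733  0.28172721]
coaster 50 (array([0.4463, 0.1111]), 0.0411, (447.0, 110.6, 43.4))
```

carry_out --targets ".086 .1185 0 0 0 0 .7;.086 .1185 0 0 0 0 .7;0 0 .16 0 0 0 .7;0 0 .16 0 0 0 .7;0 0 .16 0 0 0 .7;0 0 .1 0 0 0 .7;0 0 .08 0 0 0 .7;0 0 .05 0 0 0 .7;0 0 0 0 0 0 .7;0 0 0 0 0 0 .7" --newtons 25

```text
t: 3.82
ee_pos: [0.4785, -0.14, 0.1401]
eef_rot: [-2.221, -2.222, 0.001]
wrist_force: [-0.4, 0.0, 0.1]
grip_width: 0.697
grasp_force: 0.0
```

carry_out --targets "0 0 .015 0 0 0 .7;0 0 0 0 0 0 .2;0 0 0 0 0 0 .2;0 0 0 0 0 0 .2;0 0 0 0 0 0 .2;0 0 0 0 0 0 .2;0 0 0 0 0 0 .2;0 0 0 0 0 0 .2;0 0 0 0 0 0 .2" --newtons 25

```text
t: 4.57
ee_pos: [0.4786, -0.1407, 0.1371]
eef_rot: [2.222, 2.221, 0.0]
wrist_force: [-0.6, 0.9, 1.7]
grip_width: 0.339
grasp_force: 25.0
```

carry_out --targets "0 0 -.05 0 0 0 .2;0 0 -.1 0 0 0 .2;0 0 -.1 0 0 0 .2;0 0 -.1 0 0 0 .2;0 0 0 0 0 0 .2;0 0 0 0 0 0 .2"

```text
t: 5.07
ee_pos: [0.4789, -0.1408, 0.2081]
eef_rot: [2.221, 2.22, 0.003]
wrist_force: [0.1, 0.1, -1.3]
grip_width: 0.34
grasp_force: 25.0
```

carry_out --targets ".18 -.0233 0 0 0 0 .2;.18 -.0233 0 0 0 0 .2;.18 -.0233 0 0 0 0 .2;.18 -.0233 0 0 0 0 .2;.18 -.0233 0 0 0 0 .2;.18 -.0233 0 0 0 0 .2;.18 -.0233 0 0 0 0 .2;0 0 .15 0 0 0 .2;0 0 .15 0 0 0 .2;0 0 .15 0 0 0 .2;0 0 .15 0 0 0 .2;0 0 .1 0 0 0 .2"

```text
t: 6.07
ee_pos: [0.4438, 0.1104, 0.0637]
eef_rot: [-2.221, -2.22, 0.006]
wrist_force: [-0.3, -0.2, -0.7]
grip_width: 0.337
grasp_force: 25.0
```

carry_out --targets "0 0 .05 0 0 0 .2;0 0 0 0 0 0 .2;0 0 0 0 0 0 .2"

```text
t: 6.32
ee_pos: [0.4458, 0.111, 0.057]
eef_rot: [2.222, 2.22, -0.002]
wrist_force: [0.5, -0.1, -0.6]
grip_width: 0.336
grasp_force: 25.0
```

carry_out --targets "0 0 .05 0 0 0 .2;0 0 .03 0 0 0 .2;0 0 .015 0 0 0 .2;0 0 .005 0 0 0 .2;0 0 0 0 0 0 .2;0 0 0 0 0 0 .2"

```text
t: 6.82
ee_pos: [0.4461, 0.1114, 0.0372]
eef_rot: [2.222, 2.221, 0.0]
wrist_force: [0.2, 0.7, -1.4]
grip_width: 0.338
grasp_force: 25.0
```

carry_out --targets "0 0 .005 0 0 0 .2;0 0 .005 0 0 0 .2;0 0 0 0 0 0 .2"

```text
t: 7.07
ee_pos: [0.4462, 0.1115, 0.0359]
eef_rot: [-2.222, -2.22, -0.001]
wrist_force: [-3.9, -1.5, 13.2]
grip_width: 0.334
grasp_force: 25.0
```

carry_out --targets "0 0 0 0 0 0 .7;0 0 0 0 0 0 .7;0 0 0 0 0 0 .7;0 0 0 0 0 0 .7;0 0 -.1 0 0 0 .7;0 0 -.2 0 0 0 .7;0 0 -.2 0 0 0 .7;0 0 -.2 0 0 0 .7;0 0 -.2 0 0 0 .7;0 0 -.2 0 0 0 .7;0 0 -.1 0 0 0 .7"

```text
t: 7.98
ee_pos: [0.4471, 0.1116, 0.2797]
eef_rot: [2.222, 2.22, 0.009]
wrist_force: [0.8, 0.4, -0.8]
grip_width: 0.702
grasp_force: 0.0
```

carry_out --targets "-.2 0 0 0 0 0 .7;-.2 0 0 0 0 0 .7;-.2 0 0 0 0 0 .7;-.2 0 0 0 0 0 .7;-.2 0 0 0 0 0 .7;-.2 0 0 0 0 0 .7;-.2 0 0 0 0 0 .7;-.2 0 0 0 0 0 .7;0 0 0 0 0 0 .7;0 0 0 0 0 0 .7;0 0 0 0 0 0 .7"

```text
t: 8.9
ee_pos: [0.4458, -0.2081, 0.2748]
eef_rot: [-2.222, -2.221, 0.0]
wrist_force: [-0.0, 0.8, 0.9]
grip_width: 0.705
grasp_force: 0.0
```

```bash
cat > snap.py <<'E'
import sys
from h import *
n=sys.argv[1];c=get_calibration("wrist");im=capture("wrist");np.save(n+".npy",im);np.save(n+"c.npy",c,allow_pickle=True)
cv2.imwrite(f"pics/{n}.png",cv2.resize(im[:,:,::-1],(800,600)))
E
python3 snap.py w2
```

```text
(no output)
```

View pics/w2.png

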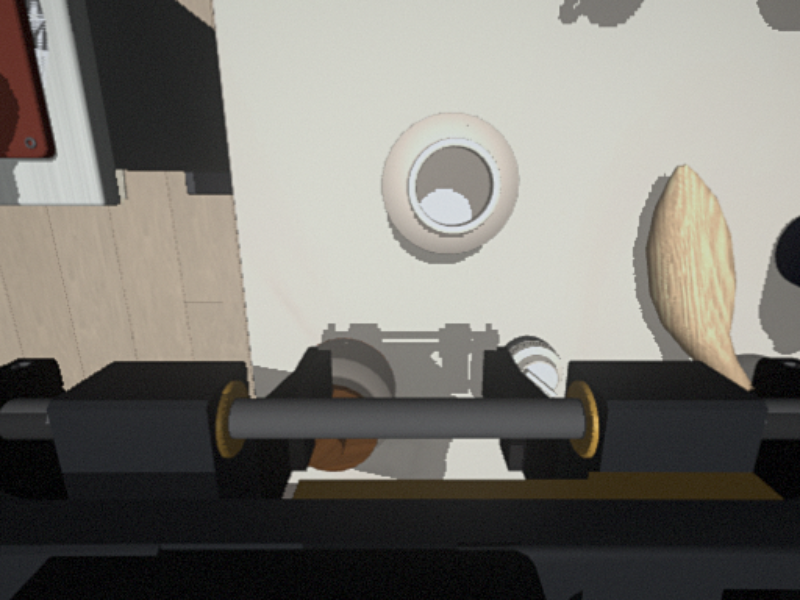

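carry_out --targets "-.2 0 0 0 0 0 .7;-.2 0 0 0 0 0 .7;-.2 0 0 0 0 0 .7;-.2 0 0 0 0 0 .7;-.2 -.1 0 0 0 0 .7;0 0 0 0 0 0 .7;0 0 0 0 0 0 .7;0 0 0 0 0 0 .7"

```text
t: 9.62
ee_pos: [0.427, -0.3726, 0.275]
eef_rot: [-2.22, -2.216, 0.0]
wrist_force: [0.4, -0.5, -0.1]
grip_width: 0.7
grasp_force: 0.0
```

```bash
python3 snap.py w3
```

```text
(no output)
```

View pics/w3.png

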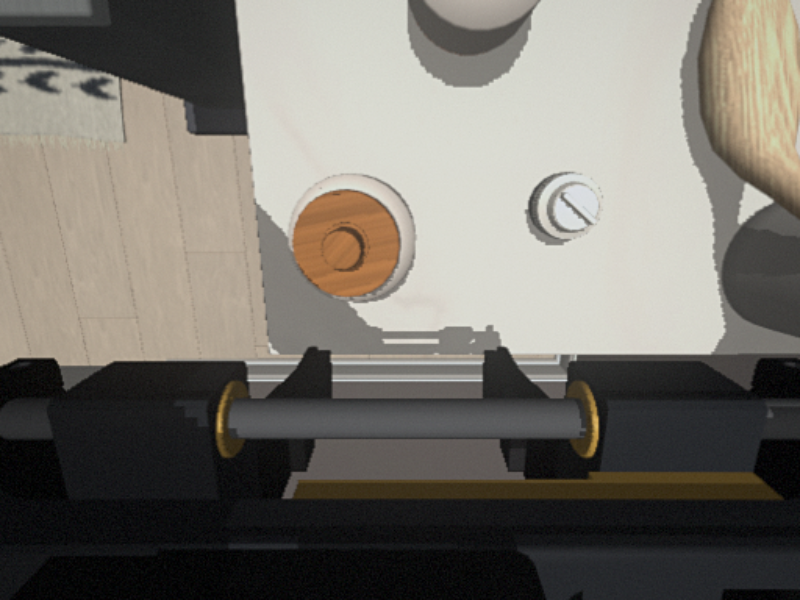

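Picture w2 shows the tall jar open, with its collar ring centred at about (454,185). Picture w3 shows the small lid at (347,244) on the middle jar, and the timer at (570,207).

```bash
cat >> h.py <<'E'
def collar(c,im,uv,half,zc,ro):
    # collar rim: bright bluish ring; hull of the outer outline around uv (native px)
    u,v=map(int,uv);b=im.astype(int);g=b.sum(2)/3
    m=((b[...,2]-b[...,0]>0)&(g>140)).astype(np.uint8)
    k=np.zeros_like(m);k[max(v-half,0):v+half,u-half:u+half]=1;m*=k
    cs=cv2.findContours(m,cv2.RETR_EXTERNAL,cv2.CHAIN_APPROX_NONE)[0]
    h=cv2.convexHull(max(cs,key=lambda k:cv2.boundingRect(k)[2]))[:,0].astype(float)
    return h.mean(0),circ(c,h,zc)
E
python3 - <<'E'
from h import *
c=np.load("w2c.npy",allow_pickle=True).item();im=np.load("w2.npy")
print("pix",im[118,240:350:4].tolist())
print("tall collar",collar(c,im,(290,118),42,.110,.034))
c=np.load("w3c.npy",allow_pickle=True).item();im=np.load("w3.npy")
for k in wood(im):print("small lid",k.mean(0),circ(c,k,.100))
print(onz(c,342*.64,248*.64,.126));print(sense()["ee_pos"])
g=cv2.cvtColor(im,cv2.COLOR_RGB2GRAY)
# jar body sides: outline at widest, approx left 289, right 415 (800px), top 174, bottom 302
E
```

```text
pix [[214, 215, 205], [166, 162, 154], [197, 189, 179], [206, 200, 188], [213, 207, 195], [171, 163, 155], [217, 222, 224], [145, 140, 133], [146, 141, 134], [144, 141, 133], [146, 141, 134], [145, 139, 134], [143, 137, 132], [143, 138, 131], [143, 138, 131], [145, 137, 132], [143, 138, 131], [144, 137, 132], [141, 137, 130], [200, 204, 204], [211, 210, 200], [201, 191, 182], [187, 179, 171], [196, 195, 188], [213, 213, 206], [211, 212, 204], [213, 213, 204], [211, 211, 202]]
tall collar (array([290.24242424, 116.39393939]), (array([ 0.4778, -0.1382]), 0.0325, (477.8, -138.1, 32.8)))
small lid [220. 155.] (array([ 0.3777, -0.3463]), 0.0407, (377.8, -346.4, 41.0))
[ 0.37875044 -0.34496656  0.126     ]
[ 0.42766318 -0.37176755  0.27512996]
```

carry_out --targets ".066 -.124 0 0 0 0 .7;.066 -.124 0 0 0 0 .7;0 0 .16 0 0 0 .7;0 0 .16 0 0 0 .7;0 0 .16 0 0 0 .7;0 0 .12 0 0 0 .7;0 0 .1 0 0 0 .7;0 0 .07 0 0 0 .7;0 0 0 0 0 0 .7;0 0 0 0 0 0 .7;0 0 0 0 0 0 .7"

```text
t: 10.58
ee_pos: [0.3867, -0.35, 0.1257]
eef_rot: [-2.222, -2.217, -0.0]
wrist_force: [1.2, -0.7, 0.8]
grip_width: 0.699
grasp_force: 0.0
```

carry_out --targets ".0225 -.0435 0 0 0 0 .7;0 0 0 0 0 0 .7;0 0 .05 0 0 0 .7;0 0 .05 0 0 0 .7;0 0 0 0 0 0 .7;0 0 0 0 0 0 .7"

```text
t: 11.08
ee_pos: [0.3764, -0.3459, 0.104]
eef_rot: [-2.223, -2.213, 0.003]
wrist_force: [-0.2, -0.7, 0.5]
grip_width: 0.698
grasp_force: 0.0
```

carry_out --targets "0 0 -.005 0 0 0 .7;0 0 0 0 0 0 .2;0 0 0 0 0 0 .2;0 0 0 0 0 0 .2;0 0 0 0 0 0 .2;0 0 0 0 0 0 .2;0 0 0 0 0 0 .2;0 0 0 0 0 0 .2"

```text
t: 11.75
ee_pos: [0.3769, -0.3461, 0.1058]
eef_rot: [-2.223, -2.214, 0.001]
wrist_force: [-0.5, -0.1, 0.3]
grip_width: 0.334
grasp_force: 25.0
```

carry_out --targets "0 0 -.05 0 0 0 .2;0 0 -.1 0 0 0 .2;0 0 -.15 0 0 0 .2;0 0 -.15 0 0 0 .2;0 0 -.15 0 0 0 .2;0 0 0 0 0 0 .2;0 0 0 0 0 0 .2;0 0 0 0 0 0 .2"

```text
t: 12.42
ee_pos: [0.3772, -0.3459, 0.2255]
eef_rot: [-2.222, -2.214, -0.001]
wrist_force: [-0.6, 0.4, -1.1]
grip_width: 0.333
grasp_force: 25.0
```

carry_out --targets ".173 .084 0 0 0 0 .2;.173 .084 0 0 0 0 .2;.173 .084 0 0 0 0 .2;.173 .084 0 0 0 0 .2;.173 .084 0 0 0 0 .2;.173 .084 0 0 0 0 .2;0 0 0 0 0 0 .2;0 0 0 0 0 0 .2;0 0 0 0 0 0 .2"

```text
t: 13.17
ee_pos: [0.478, -0.1397, 0.2249]
eef_rot: [-2.223, -2.213, 0.005]
wrist_force: [0.5, -0.7, -0.5]
grip_width: 0.337
grasp_force: 25.0
```

```bash
python3 snap.py w4; python3 - <<'E'
from h import *
s=sense();print(s["ee_pos"]);c=np.load("w4c.npy",allow_pickle=True).item();im=np.load("w4.npy")
for k in wood(im,300):print(k.mean(0),k.min(0),k.max(0),circ(c,k,s["ee_pos"][2]-.005))
E
```

```text
[ 0.47795437 -0.14037125  0.22514339]
[357.55555556 310.66666667] [308. 302.] [436. 316.] (array([ 0.5537, -0.198 ]), 0.0398, (554.5, -197.0, 44.9))
[261.07142857 203.96428571] [198. 173.] [322. 253.] (array([ 0.4766, -0.1325]), 0.0365, (476.4, -134.6, 39.8))
```

View pics/w4.png

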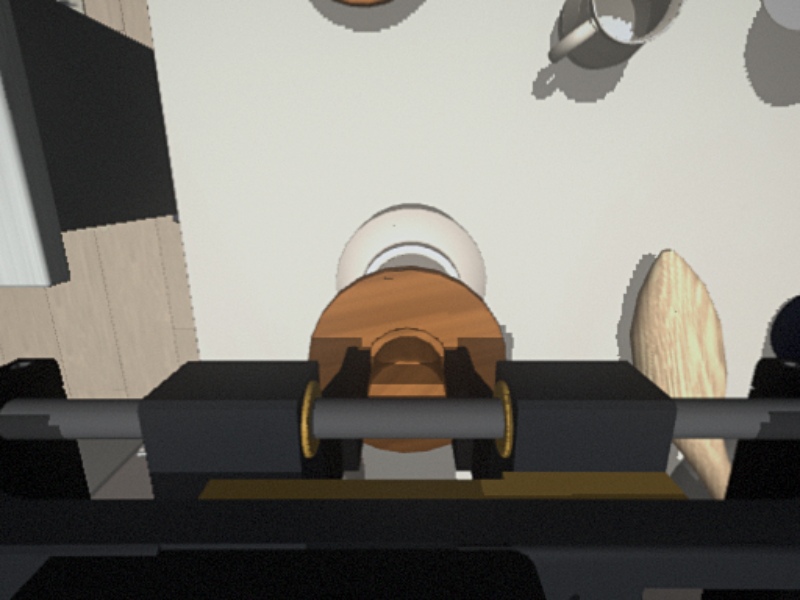

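The held lid is level, with its front arc at (408,267) and the tall jar's collar just behind it at (412,243).

```bash
cat >> h.py <<'E'
from scipy.optimize import least_squares
def arc(c,pts,z,r):
    P=np.array([onz(c,u,v,z)[:2] for u,v in pts])
    s=least_squares(lambda q:np.hypot(*(P-q[:2]).T)-r,P.mean(0)-[0,.03],loss="soft_l1",f_scale=.001)
    return s.x.round(4),np.abs(s.fun).mean().round(5)
def held(name,r,dz=-.005,vmax=214):
    p=sense()["ee_pos"];c=np.load(name+"c.npy",allow_pickle=True).item();im=np.load(name+".npy")
    for k in wood(im,300):
        if k[:,1].min()<10 or k[:,1].min()>vmax:continue
        a,e=arc(c,k[k[:,1]<vmax],p[2]+dz,r);print("held",k.min(0),a,e,"rel TCP",a-p[:2])
E
python3 - <<'E'
from h import *
held("w4",.042);c=np.load("w4c.npy",allow_pickle=True).item();im=np.load("w4.npy").astype(int)
m=((im[...,2]-im[...,0]>0)&(im.sum(2)>420));P=[]
for u in range(240,290,3):
    v=np.where(m[150:172,u])[0]
    if len(v):P.append((u,150+v[0]))
print(len(P),P[:3],arc(c,P,.11,.034))
E
```

```text
held [198. 173.] [ 0.4766 -0.1403] 0.00047 rel TCP [-1.35436866e-03  7.12525773e-05]
17 [(240, np.int64(166)), (243, np.int64(164)), (246, np.int64(156))] (array([ 0.4779, -0.1398]), np.float64(0.00053))
```

carry_out --targets ".0075 .006 .1 0 0 0 .2;0 0 .1 0 0 0 .2;0 0 .1 0 0 0 .2;0 0 .06 0 0 0 .2;0 0 .03 0 0 0 .2;0 0 .03 0 0 0 .2;0 0 .02 0 0 0 .2;0 0 .02 0 0 0 .2;0 0 .015 0 0 0 .2;0 0 0 0 0 0 .2;0 0 0 0 0 0 .2"

```text
t: 14.13
ee_pos: [0.4799, -0.1375, 0.1311]
eef_rot: [-2.223, -2.214, 0.001]
wrist_force: [-0.4, -0.4, -0.3]
grip_width: 0.341
grasp_force: 25.0
```

carry_out --targets "-.003 0 .01 0 0 0 .2;0 0 .01 0 0 0 .2;0 0 .005 0 0 0 .2;0 0 .005 0 0 0 .2;0 0 0 0 0 0 .2;0 0 0 0 0 0 .2"

```text
t: 14.63
ee_pos: [0.4799, -0.1381, 0.1257]
eef_rot: [-2.223, -2.213, 0.0]
wrist_force: [-6.0, 1.6, 13.6]
grip_width: 0.334
grasp_force: 25.0
```

carry_out --targets "0 0 0 0 0 0 .7;0 0 0 0 0 0 .7;0 0 0 0 0 0 .7;0 0 0 0 0 0 .7;0 0 -.1 0 0 0 .7;0 0 -.2 0 0 0 .7;0 0 -.2 0 0 0 .7;0 0 -.2 0 0 0 .7;-.15 -.08 -.05 0 0 0 .7;-.2 -.08 0 0 0 0 .7;0 0 0 0 0 0 .7;0 0 0 0 0 0 .7"

```text
t: 15.63
ee_pos: [0.4476, -0.2092, 0.275]
eef_rot: [-2.228, -2.209, -0.002]
wrist_force: [0.0, 0.5, -0.2]
grip_width: 0.698
grasp_force: 0.0
```

```bash
python3 snap.py w5; python3 - <<'E'
from h import *
c=np.load("w5c.npy",allow_pickle=True).item();im=np.load("w5.npy")
for k in wood(im):print("small lid",k.mean(0),circ(c,k,.120))
print(sense()["ee_pos"])
E
```

```text
small lid [288.57894737 116.52631579] (array([ 0.4779, -0.1386]), 0.0406, (477.8, -138.6, 40.8))
[ 0.44821406 -0.20733943  0.27476848]
```

View pics/w5.png

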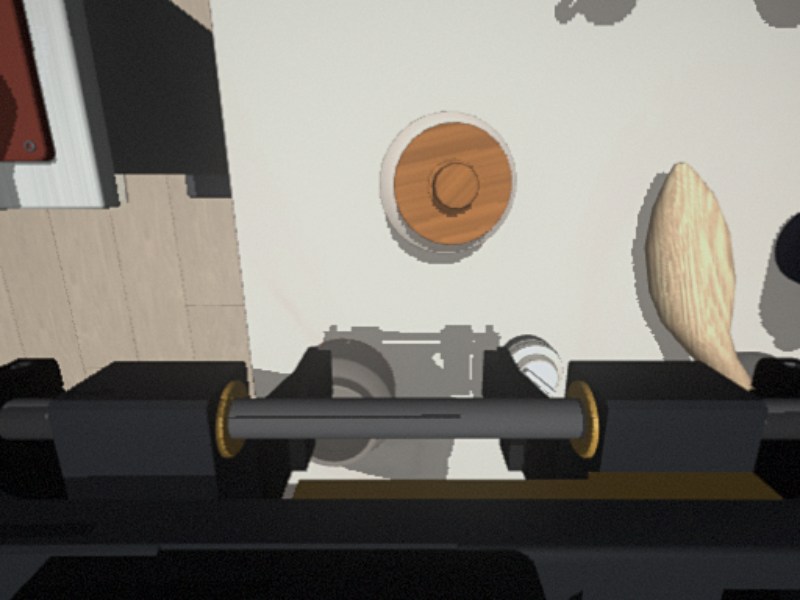

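The small lid sits concentric and flat on the tall jar at (455,184). Next I look at the open middle jar, then go to the low jar.

carry_out --targets "-.2 0 0 0 0 0 .7;-.2 0 0 0 0 0 .7;-.2 0 0 0 0 0 .7;-.2 -.1 0 0 0 0 .7;0 0 0 0 0 0 .7;0 0 0 0 0 0 .7;0 0 0 0 0 0 .7"

```text
t: 16.27
ee_pos: [0.4287, -0.338, 0.2749]
eef_rot: [-2.223, -2.208, 0.003]
wrist_force: [-0.3, 0.2, 0.2]
grip_width: 0.699
grasp_force: 0.0
```

```bash
python3 snap.py w6; python3 - <<'E'
from h import *
print(sense()["ee_pos"])
c=np.load("w6c.npy",allow_pickle=True).item();im=np.load("w6.npy");p=proj(c,[.378,-.345,.09]);print(p)
print(collar(c,im,p,48,.09,.042))
E
```

```text
[ 0.42932971 -0.33715248  0.27501127]
[222.85176514 181.76592463]
(array([225.65517241, 176.44827586]), (array([ 0.3774, -0.3459]), 0.0399, (377.2, -346.6, 40.7)))
```

View pics/w6.png

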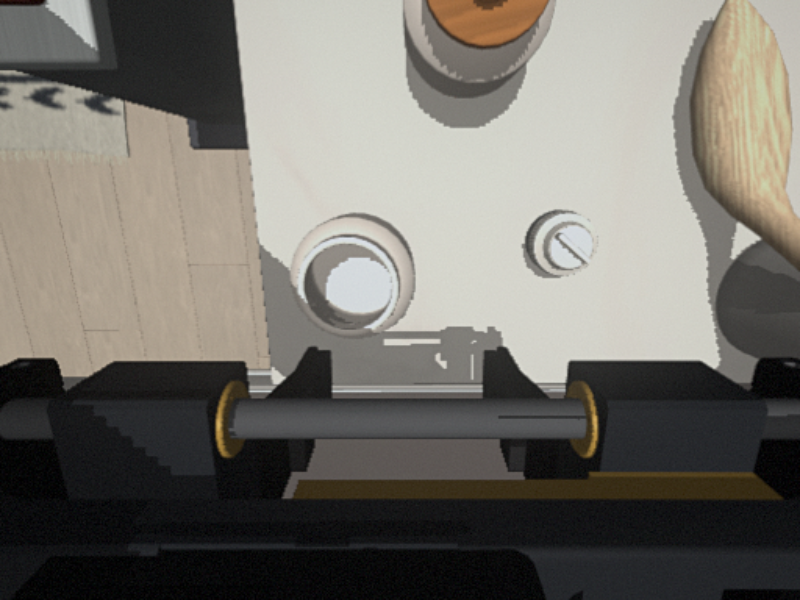

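The middle jar's mouth is open at about (349,284) in the 800×600 picture, with the ring running from 299 to 399 horizontally. I'll refine its centre with a fixed-radius fit.

```bash
python3 - <<'E'
from h import *
c=np.load("w6c.npy",allow_pickle=True).item();b=np.load("w6.npy").astype(int)
m=((b[...,2]-b[...,0]>0)&(b.sum(2)>420)).astype(np.uint8)
# outermost bluish px along rays from the rough centre, within 38..50 mm
P=[]
for a in np.radians(range(0,360,6)):
    hit=None
    for r in np.arange(.034,.050,.0005):
        u,v=proj(c,[.378+r*np.cos(a),-.3455+r*np.sin(a),.09])
        if m[int(round(v)),int(round(u))]:hit=(u,v)
    if hit:P.append(hit)
print(len(P));print(arc(c,P,.09,.0415),circ(c,np.array(P),.09))
print(onz(c,349*.64,284*.64,.09))
E
```

```text
46
(array([ 0.3764, -0.3476]), np.float64(0.0012)) (array([ 0.3772, -0.346 ]), 0.0399, (377.0, -346.0, 40.6))
[ 0.37864826 -0.34499507  0.09      ]
```

carry_out --targets ".2 0 0 0 0 0 .7;.2 0 0 0 0 0 .7;.2 0 0 0 0 0 .7;.2 0 0 0 0 0 .7;.2 0 0 0 0 0 .7;.2 0 0 0 0 0 .7;.2 0 0 0 0 0 .7;.2 0 0 0 0 0 .7;.2 0 0 0 0 0 .7;.2 0 0 0 0 0 .7;.2 0 0 0 0 0 .7;.2 0 0 0 0 0 .7"

```text
t: 17.32
ee_pos: [0.4292, 0.1072, 0.2818]
eef_rot: [-2.216, -2.207, 0.0]
wrist_force: [1.4, -0.7, -0.0]
grip_width: 0.701
grasp_force: 0.0
```

carry_out --targets ".2 0 0 0 0 0 .7;.2 0 0 0 0 0 .7;.2 0 0 0 0 0 .7;0 0 0 0 0 0 .7;0 0 0 0 0 0 .7;0 0 0 0 0 0 .7"

```text
t: 17.82
ee_pos: [0.4305, 0.2242, 0.2824]
eef_rot: [-2.218, -2.207, 0.003]
wrist_force: [0.1, 0.1, 0.2]
grip_width: 0.7
grasp_force: 0.0
```

```bash
python3 snap.py w7; python3 - <<'E'
from h import *
c=np.load("w7c.npy",allow_pickle=True).item();im=np.load("w7.npy")
for k in wood(im):print("lid",k.mean(0),k.min(0),k.max(0),circ(c,k,.080))
print(sense()["ee_pos"])
E
```

```text
lid [270.88 223.68] [237. 202.] [306. 253.] (array([0.4424, 0.1361]), 0.0494, (442.5, 136.3, 49.8))
lid [245.18918919  89.59459459] [204.  45.] [282. 129.] (array([0.4065, 0.3301]), 0.0485, (406.4, 330.2, 48.8))
[0.43090037 0.22323316 0.28260531]
```

View pics/w7.png

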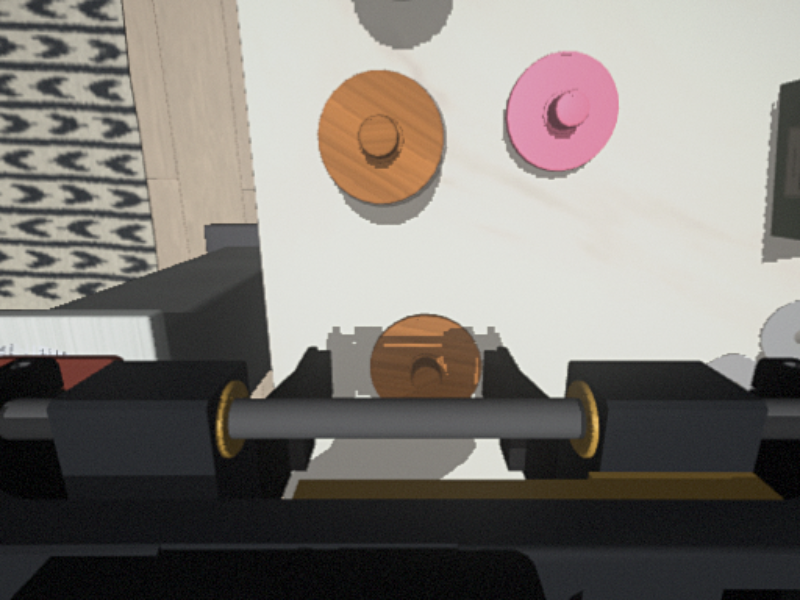

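The middle lid on the low jar is at (381,137), and the large lid lies parked on the coaster at (425,370).

carry_out --targets ".1775 -.04 0 0 0 0 .7;.1775 -.04 0 0 0 0 .7;.1775 -.04 0 0 0 0 .7;0 0 .16 0 0 0 .7;0 0 .16 0 0 0 .7;0 0 .16 0 0 0 .7;0 0 .16 0 0 0 .7;0 0 .12 0 0 0 .7;0 0 .1 0 0 0 .7;0 0 0 0 0 0 .7;0 0 0 0 0 0 .7;0 0 0 0 0 0 .7"

```text
t: 18.87
ee_pos: [0.4073, 0.3314, 0.1133]
eef_rot: [-2.222, -2.202, -0.001]
wrist_force: [0.0, -0.8, -0.6]
grip_width: 0.704
grasp_force: 0.0
```

carry_out --targets "0 0 .05 0 0 0 .7;0 0 .05 0 0 0 .7;0 0 .035 0 0 0 .7;0 0 0 0 0 0 .7;0 0 0 0 0 0 .2;0 0 0 0 0 0 .2;0 0 0 0 0 0 .2;0 0 0 0 0 0 .2;0 0 0 0 0 0 .2;0 0 0 0 0 0 .2;0 0 0 0 0 0 .2"

```text
t: 19.78
ee_pos: [0.4064, 0.3315, 0.0849]
eef_rot: [-2.221, -2.203, 0.002]
wrist_force: [-0.8, -0.2, 0.7]
grip_width: 0.334
grasp_force: 25.0
```

carry_out --targets "0 0 -.05 0 0 0 .2;0 0 -.1 0 0 0 .2;0 0 -.15 0 0 0 .2;0 0 -.2 0 0 0 .2;0 0 -.2 0 0 0 .2;0 0 -.05 0 0 0 .2;0 0 0 0 0 0 .2;0 0 0 0 0 0 .2"

```text
t: 20.45
ee_pos: [0.4077, 0.3303, 0.235]
eef_rot: [-2.221, -2.203, 0.001]
wrist_force: [0.2, -0.2, -1.3]
grip_width: 0.334
grasp_force: 25.0
```

carry_out --targets "-.19 .05 0 0 0 0 .2;-.19 .05 0 0 0 0 .2;-.19 .05 0 0 0 0 .2;-.2 0 0 0 0 0 .2;-.2 0 0 0 0 0 .2;-.2 0 0 0 0 0 .2;-.2 0 0 0 0 0 .2;-.2 0 0 0 0 0 .2;-.2 0 0 0 0 0 .2;-.2 0 0 0 0 0 .2;-.2 0 0 0 0 0 .2;-.2 0 0 0 0 0 .2"

```text
t: 21.45
ee_pos: [0.4322, -0.1457, 0.229]
eef_rot: [-2.22, -2.202, 0.005]
wrist_force: [1.3, -0.2, -1.5]
grip_width: 0.336
grasp_force: 25.0
```

carry_out --targets "-.2 0 0 0 0 0 .2;-.2 0 0 0 0 0 .2;-.2 0 0 0 0 0 .2;-.137 -.1 0 0 0 0 .2;-.137 -.1 0 0 0 0 .2;-.137 -.1 0 0 0 0 .2;0 0 0 0 0 0 .2;0 0 0 0 0 0 .2;0 0 0 0 0 0 .2"

```text
t: 22.2
ee_pos: [0.3717, -0.3449, 0.2284]
eef_rot: [-2.22, -2.201, 0.004]
wrist_force: [0.3, 0.4, -0.2]
grip_width: 0.336
grasp_force: 25.0
```

```bash
python3 snap.py w8; python3 - <<'E'
from h import *
print(sense()["ee_pos"]);held("w8",.050)
E
```

```text
[ 0.37228612 -0.34446942  0.22857789]
held [185. 161.] [ 0.3701 -0.3462] 0.00042 rel TCP [-0.00218612 -0.00173058]
```

View pics/w8.png

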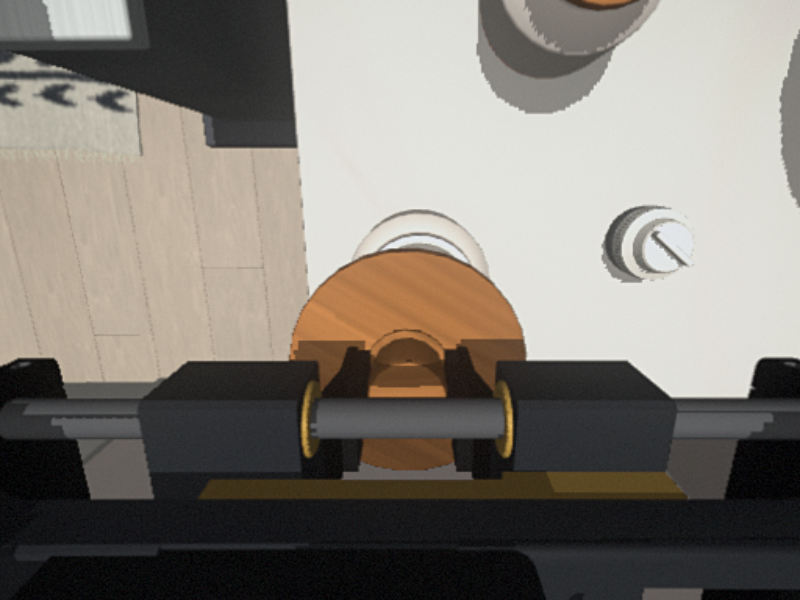

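carry_out --targets ".0025 .0375 .1 0 0 0 .2;0 0 .15 0 0 0 .2;0 0 .12 0 0 0 .2;0 0 .08 0 0 0 .2;0 0 .04 0 0 0 .2;0 0 .02 0 0 0 .2;0 0 0 0 0 0 .2;0 0 0 0 0 0 .2;0 0 0 0 0 0 .2"

```text
t: 23.0
ee_pos: [0.3793, -0.3446, 0.1284]
eef_rot: [-2.222, -2.205, 0.001]
wrist_force: [-0.4, 0.7, -0.9]
grip_width: 0.335
grasp_force: 25.0
```

```bash
python3 snap.py w9; python3 - <<'E'
from h import *
print(sense()["ee_pos"]);held("w9",.050)
E
```

```text
[ 0.37928393 -0.34463603  0.12837261]
held [186. 160.] [ 0.3779 -0.3458] 0.00049 rel TCP [-0.00138393 -0.00116397]
```

carry_out --targets "0 0 .03 0 0 0 .2;0 0 .02 0 0 0 .2;0 0 .02 0 0 0 .2;0 0 .015 0 0 0 .2;0 0 .01 0 0 0 .2;0 0 0 0 0 0 .2;0 0 0 0 0 0 .2"

```text
t: 23.63
ee_pos: [0.3782, -0.3444, 0.1083]
eef_rot: [-2.222, -2.203, 0.003]
wrist_force: [-0.6, -1.0, -0.9]
grip_width: 0.34
grasp_force: 25.0
```

Plug is past the rim with no contact. I'll go the last 3 mm down to the collar.

carry_out --targets "0 0 .01 0 0 0 .2;0 0 .005 0 0 0 .2;0 0 0 0 0 0 .2;0 0 0 0 0 0 .2"

```text
t: 23.97
ee_pos: [0.3784, -0.3444, 0.1055]
eef_rot: [-2.222, -2.203, 0.003]
wrist_force: [-0.5, -2.2, -1.1]
grip_width: 0.338
grasp_force: 25.0
```

carry_out --targets "0 0 .005 0 0 0 .2;0 0 .005 0 0 0 .2;0 0 0 0 0 0 .2"

```text
t: 24.22
ee_pos: [0.3784, -0.3446, 0.1048]
eef_rot: [-2.222, -2.203, 0.001]
wrist_force: [-6.0, 4.8, 21.8]
grip_width: 0.335
grasp_force: 25.0
```

carry_out --targets "0 0 0 0 0 0 .7;0 0 0 0 0 0 .7;0 0 0 0 0 0 .7;0 0 0 0 0 0 .7;0 0 -.1 0 0 0 .7;0 0 -.2 0 0 0 .7;0 0 -.2 0 0 0 .7;0 0 -.2 0 0 0 .7;0 0 -.15 0 0 0 .7;-.05 .2 0 0 0 0 .7;0 0 0 0 0 0 .7;0 0 0 0 0 0 .7"

```text
t: 25.22
ee_pos: [0.3981, -0.3479, 0.2761]
eef_rot: [-2.221, -2.199, 0.003]
wrist_force: [0.0, 0.1, 0.3]
grip_width: 0.7
grasp_force: 0.0
```

```bash
python3 snap.py w10; python3 - <<'E'
from h import *
c=np.load("w10c.npy",allow_pickle=True).item();im=np.load("w10.npy")
for k in wood(im):
  if k[:,1].min()>5: print("mid lid",k.mean(0),circ(c,k,.100))
print(sense()["ee_pos"])
E
```

```text
mid lid [243.64864865 173.16216216] (array([ 0.3769, -0.345 ]), 0.0485, (376.8, -345.0, 48.9))
[ 0.39674691 -0.34844083  0.27566576]
```

View pics/w10.png

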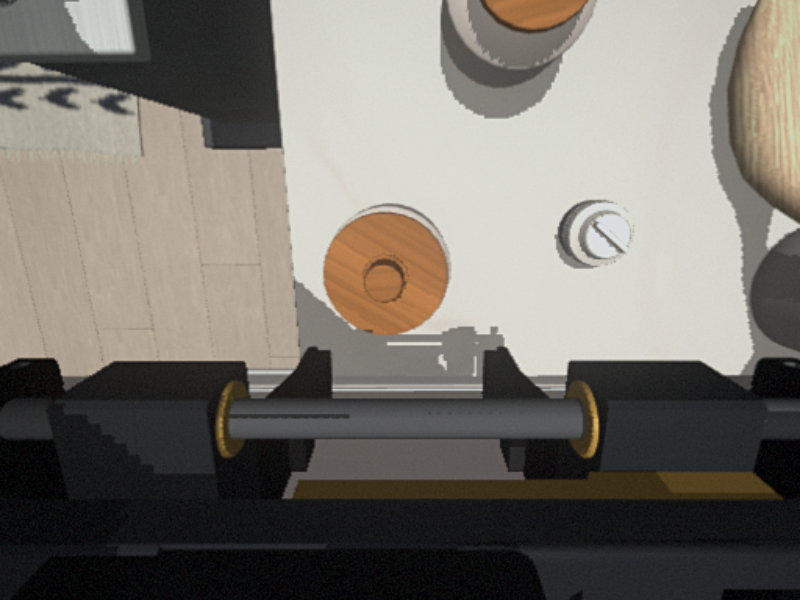

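carry_out --targets ".2 0 0 0 0 0 .7;.2 0 0 0 0 0 .7;.2 0 0 0 0 0 .7;.2 0 0 0 0 0 .7;.2 0 0 0 0 0 .7;.2 0 0 0 0 0 .7;.2 0 0 0 0 0 .7;.2 0 0 0 0 0 .7;.2 0 0 0 0 0 .7;.2 0 0 0 0 0 .7;.2 0 0 0 0 0 .7;.2 0 0 0 0 0 .7"

```text
t: 26.27
ee_pos: [0.4, 0.0996, 0.285]
eef_rot: [-2.22, -2.187, 0.002]
wrist_force: [0.7, -0.4, 0.9]
grip_width: 0.698
grasp_force: 0.0
```

carry_out --targets ".2 0 0 0 0 0 .7;.2 0 0 0 0 0 .7;.2 0 0 0 0 0 .7;0 0 0 0 0 0 .7;0 0 0 0 0 0 .7;0 0 0 0 0 0 .7"

```text
t: 26.77
ee_pos: [0.4024, 0.2175, 0.287]
eef_rot: [-2.22, -2.188, 0.003]
wrist_force: [-0.0, -0.1, 0.4]
grip_width: 0.698
grasp_force: 0.0
```

```bash
python3 snap.py w11; python3 - <<'E'
from h import *
c=np.load("w11c.npy",allow_pickle=True).item();im=np.load("w11.npy");p=proj(c,[.4065,.330,.07]);print(p,sense()["ee_pos"])
print(collar(c,im,p,52,.07,.05))
E
```

```text
[266.790711    85.81867871] [0.40259454 0.21710424 0.28722106]
(array([265.55263158,  84.05263158]), (array([0.4056, 0.3319]), 0.0485, (405.7, 331.9, 48.8)))
```

View pics/w11.png

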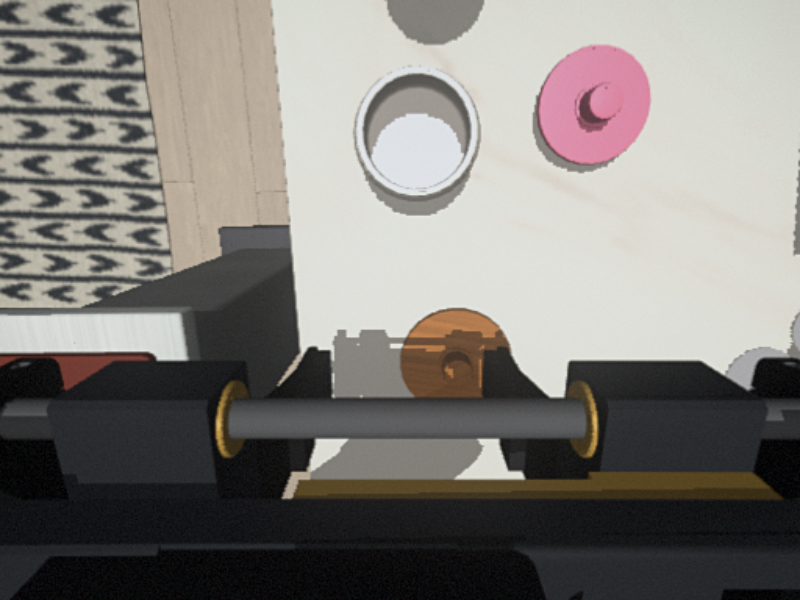

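The middle lid is seated at (386,270) in w10. The low jar's collar is at (417,132) in w11, which gives world (0.4056, 0.3319). Next I fetch the large lid from the coaster.

carry_out --targets "-.176 .0725 0 0 0 0 .7;-.176 .0725 0 0 0 0 .7;-.176 .0725 0 0 0 0 .7;0 0 .19 0 0 0 .7;0 0 .19 0 0 0 .7;0 0 .19 0 0 0 .7;0 0 .19 0 0 0 .7;0 0 .17 0 0 0 .7;0 0 .1 0 0 0 .7;0 0 0 0 0 0 .7;0 0 0 0 0 0 .7;0 0 0 0 0 0 .7"

```text
t: 27.82
ee_pos: [0.4416, 0.1159, 0.0805]
eef_rot: [-2.22, -2.187, -0.002]
wrist_force: [0.4, -0.4, -0.0]
grip_width: 0.697
grasp_force: 0.0
```

carry_out --targets "-.022 .0225 0 0 0 0 .7;0 0 .08 0 0 0 .7;0 0 .08 0 0 0 .7;0 0 .04 0 0 0 .7;0 0 .015 0 0 0 .7;0 0 0 0 0 0 .7;0 0 0 0 0 0 .7"

```text
t: 28.4
ee_pos: [0.4448, 0.1127, 0.0365]
eef_rot: [-2.218, -2.188, 0.0]
wrist_force: [-0.1, -0.2, 0.0]
grip_width: 0.703
grasp_force: 0.0
```

carry_out --targets "-.005 0 0 0 0 0 .2;0 0 0 0 0 0 .2;0 0 0 0 0 0 .2;0 0 0 0 0 0 .2;0 0 0 0 0 0 .2;0 0 0 0 0 0 .2;0 0 0 0 0 0 .2;0 0 0 0 0 0 .2"

```text
t: 29.07
ee_pos: [0.4443, 0.1117, 0.0358]
eef_rot: [-2.218, -2.188, 0.001]
wrist_force: [-0.6, -0.4, 2.9]
grip_width: 0.333
grasp_force: 25.0
```

carry_out --targets "0 0 -.05 0 0 0 .2;0 0 -.1 0 0 0 .2;0 0 -.15 0 0 0 .2;0 0 -.2 0 0 0 .2;0 0 -.2 0 0 0 .2;0 0 0 0 0 0 .2;0 0 0 0 0 0 .2"

```text
t: 29.65
ee_pos: [0.4481, 0.1095, 0.1782]
eef_rot: [-2.219, -2.189, -0.006]
wrist_force: [-0.4, -0.4, -1.5]
grip_width: 0.338
grasp_force: 25.0
```

carry_out --targets ".185 -.034 0 0 0 0 .2;.185 -.034 0 0 0 0 .2;.185 -.034 0 0 0 0 .2;.185 -.034 0 0 0 0 .2;.185 -.034 0 0 0 0 .2;.185 -.034 0 0 0 0 .2;0 0 .1 0 0 0 .2;0 0 .05 0 0 0 .2;0 0 0 0 0 0 .2;0 0 0 0 0 0 .2;0 0 0 0 0 0 .2"

```text
t: 30.57
ee_pos: [0.4091, 0.3309, 0.1506]
eef_rot: [-2.22, -2.186, 0.002]
wrist_force: [0.2, -0.5, -1.2]
grip_width: 0.34
grasp_force: 25.0
```

```bash
python3 snap.py w12; python3 - <<'E'
from h import *
print(sense()["ee_pos"]);held("w12",.058)
E
```

```text
[0.40921615 0.33125611 0.15097874]
held [174. 145.] [0.4075 0.3309] 0.00054 rel TCP [-0.00171615 -0.00035611]
```

carry_out --targets ".005 -.0095 .05 0 0 0 .2;0 0 .1 0 0 0 .2;0 0 .07 0 0 0 .2;0 0 .03 0 0 0 .2;0 0 0 0 0 0 .2;0 0 0 0 0 0 .2;0 0 0 0 0 0 .2"

```text
t: 31.2
ee_pos: [0.4062, 0.3344, 0.1013]
eef_rot: [-2.218, -2.188, -0.001]
wrist_force: [-0.1, -0.3, -1.5]
grip_width: 0.339
grasp_force: 25.0
```

```bash
python3 snap.py w13; python3 - <<'E'
from h import *
print(sense()["ee_pos"]);held("w13",.058)
E
```

```text
[0.40621554 0.33448236 0.10137452]
held [174. 145.] [0.4046 0.3343] 0.00047 rel TCP [-0.00161554 -0.00018236]
```

carry_out --targets "-.012 .005 0 0 0 0 .2;0 0 0 0 0 0 .2;0 0 .02 0 0 0 .2;0 0 .02 0 0 0 .2;0 0 .015 0 0 0 .2;0 0 .01 0 0 0 .2;0 0 0 0 0 0 .2;0 0 0 0 0 0 .2"

```text
t: 31.92
ee_pos: [0.4062, 0.3318, 0.0871]
eef_rot: [-2.218, -2.188, 0.002]
wrist_force: [0.2, 0.8, -0.7]
grip_width: 0.34
grasp_force: 25.0
```

carry_out --targets "0 0 .005 0 0 0 .2;0 0 .005 0 0 0 .2;0 0 .005 0 0 0 .2;0 0 0 0 0 0 .2;0 0 0 0 0 0 .2"

```text
t: 32.33
ee_pos: [0.4064, 0.3321, 0.085]
eef_rot: [-2.218, -2.188, 0.001]
wrist_force: [-2.0, -2.5, 6.0]
grip_width: 0.339
grasp_force: 25.0
```

Seated. I'll release, lift, back off and check.

carry_out --targets "0 0 0 0 0 0 .7;0 0 0 0 0 0 .7;0 0 0 0 0 0 .7;0 0 0 0 0 0 .7;0 0 -.1 0 0 0 .7;0 0 -.2 0 0 0 .7;0 0 -.2 0 0 0 .7;0 0 -.2 0 0 0 .7;0 0 -.2 0 0 0 .7;-.15 0 -.1 0 0 0 .7;-.2 0 0 0 0 0 .7;0 0 0 0 0 0 .7"

```text
t: 33.33
ee_pos: [0.4112, 0.2521, 0.285]
eef_rot: [-2.226, -2.181, -0.003]
wrist_force: [1.8, -1.2, -0.1]
grip_width: 0.701
grasp_force: 0.0
```

carry_out --targets "0 0 0 0 0 0 .7;0 0 0 0 0 0 .7;0 0 0 0 0 0 .7"

```text
t: 33.58
ee_pos: [0.4087, 0.2592, 0.2825]
eef_rot: [-2.217, -2.189, 0.003]
wrist_force: [0.3, 0.7, -0.2]
grip_width: 0.7
grasp_force: 0.0
```

```bash
python3 snap.py w14; python3 - <<'E'
from h import *
c=np.load("w14c.npy",allow_pickle=True).item();im=np.load("w14.npy")
for k in wood(im):print("lid",k.mean(0),circ(c,k,.080))
print(sense()["ee_pos"])
s=capture("side")[100:356,150:406];cv2.imwrite("pics/side2.png",cv2.resize(s[:,:,::-1],(600,600),interpolation=cv2.INTER_CUBIC))
E
```

```text
lid [352.41666667 309.41666667] (array([ 0.5209, -0.328 ]), 0.4325, (517.4, 45.1, 226.7))
lid [264.275 116.925] (array([0.4048, 0.3325]), 0.0564, (405.0, 332.6, 56.7))
[0.40873797 0.25920557 0.28247298]
```

View pics/side2.png

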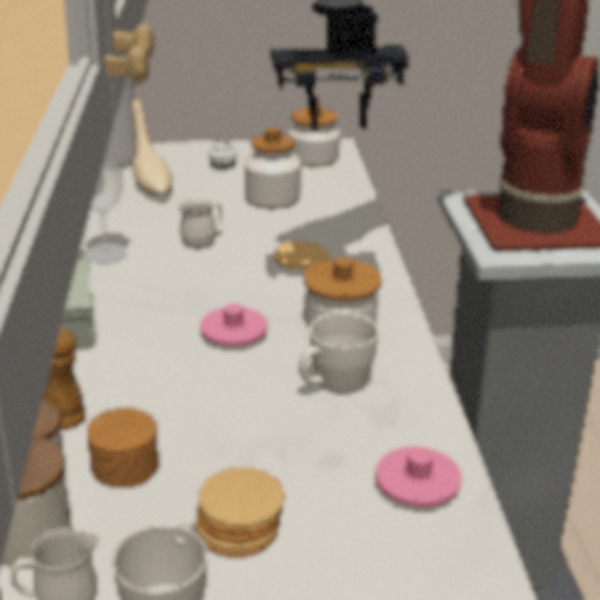

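The side crop shows the large lid flat on the low jar at (343,278), the small one on the tall jar at (273,145) and the middle one on the middle jar at (314,118). The bystanders are undisturbed.

```bash
python3 -c "
from bench import job_done;print(job_done())"
```

```text
the job is handed in; nothing more can be done
None
```

I handed the job in with all three lids on their own jars, plugs in the mouths and plates flat as far as the cameras and contact forces show; it took about 34 s of the 104 s allowed, and the timer, jug and mug were left alone.

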